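Hang the rinsed caddy back on the bench rail

ROBOT

A 7-joint arm with a two-finger parallel gripper is mounted at the origin on a cart in front of the work surface, level with it; the furniture and walls round the work are solid. World frame = base frame: x ahead of the robot, y to its left, z up, the work surface at z = 0. Lengths are in mm, angles in rad, forces in N, time in s.
With the tool pointing down it reaches from about 425 to 825 mm from the base axis. Payload 3.6 kg.
Tool frame: the origin (TCP) lies at the centre of the arm's flange, where the gripper is bolted on; the fingertips stand 186 mm ahead of it and the grasp point (between the pads) lies 167 mm ahead of it; x points along the fingers, y is the direction in which the jaws open and shut, and the axes are right-handed (so a half turn about x gives the same grasp; the last joint's range is limited). The gripper opens to 93 mm and grips with 3 to 60 N. Pads are 15 mm wide; open, the fingers measure 128 mm over their backs; the gripper's body (75 mm by 188 mm) begins 65 mm behind the grasp point.
Start: joints at [1.294, 0.615, -0.013, 1.423, 0.008, 1.103, -0.04], TCP at [160.697, -629.804, 404.74] pointing down, gripper open.
Joint ranges: [-3.12, 3.12], [-0.3, 2.06], [-1.34, 1.32], [0.26, 2.42], [-1.36, 4.5], [0.01, 1.98], [-2.84, 2.84]. Speed limits (rad/s): [2.79, 2.79, 3.14, 3.14, 3.14, 3.14, 3.14].

INTERFACE

Orientations are given as [roll, pitch, yaw] about the fixed x, y, z axes, in that order (R = Rz(yaw) Ry(pitch) Rx(roll)).
In Python, from rig import * gives the robot as it stands.
- The arm moves only by the tool step_arm, never from a script. Its argument "targets" is one flat list of numbers, 7 for each row, row after row: the shift along the tool's x, y, z each as a share of 0.025 m, from -1 to 1, then the turn, a rotation vector about the tool's x, y, z each as a share of 0.1 rad, from -1 to 1, then the closure, from 0 (fully open) to 1 (shut). In form: [x, y, z, wx, wy, wz, fingers, x, y, z, wx, wy, wz, fingers, ...]. A call has 1 to 20 rows; each row shifts and turns the commanded pose from where the row before left it, along the tool's axes as they then stand; what a row does not reach is not made up. A row lasts 1/10 s, in which the tool goes at most 50 mm and 8.59 degrees, less where a joint would pass 70% of its speed; a pose out of reach is approached as far as the arm can. A call with a number of a shift or a turn outside -1 to 1 is refused whole. A call with a gripper value outside its range is refused whole. The fingers move at their own pace and stop on an object; "squeeze" is the grip in N (left out, the last holds). Time passes only in rows, so rows that do not move let the fingers close. It gives the time, the measured TCP pose, the force and the opening at its end, in the units of the state.
- read_state(): the state, without advancing time (a new reading comes with each control period).
- capture(name): name is "side" or "top"; returns (picture, depth): 420x560x3 uint8, red, green, blue; 420x560 float32, mm along the optical axis (not along the pixel's ray), 0 where there is no reading.
- camera_model(name): a dict with "camera_matrix" (3x3 intrinsics, pixels), "pose" (4x4, takes a point from camera to world coordinates). Camera axes: x right, y down, z forward; pixel columns grow to the right and rows downward; lengths in mm; the calibration is good to about 2 mm. A picture is of the moment at which its call begins. camera_model takes no time and is no camera call.
- sign_off(): hands the job in, once; it reports no verdict.
Trained networks look in the newest picture that a camera, given by its name, has taken for a name from the list of things; names that differ only in an ending like _2 or _b are one class to them, and where a whole thing is asked for, a point or a joint stands for the part that bears it (a point fixed in the world has none). Each returns a list of dicts, best first, with "p" (0 to 1); they miss things now and then, are a little off and sometimes report something else, mostly with a low value. They report only what shows in the picture. A call takes as long as a camera call.
- spot_in(camera, name): "centre" ([x, y, z] in mm, in world coordinates, good to about 4 mm: the middle of the surface that is visible of it).
- pinpoint(camera, name): "centre" ([x, y, z] in mm, in world coordinates, good to about 4 mm: a listed point, or the origin of a listed thing).
The state is a dict: "t": time; "joint_positions": joint angles; "qd": joint speeds; "joint_efforts": joint torques, N m; "tcp_pos": TCP position; "tool_rot": TCP orientation; "ft_force": force on the tool from outside, world axes, zero at the start; "ft_torque": the same for the moment, N m; "width": finger opening in mm.
Only numpy, scipy, OpenCV 4.12 (cv2) and the standard library are available. Lean on these libraries where they do the work, as an engineer would, in place of code of your own. Each camera call takes 0.05 s, during which the arm holds its last target.

TASK

The empty blue hook-on caddy lies on its back after rinsing. Stand it upright on the bench and let go of it, then hang it on the rail (the ridged tab on top is its handle): its hook passes over the rail only at the thin neck, from where you slide the caddy along until its hook covers the green band. Leave it hanging there freely and still, and do not shift the timer, powder pot, white bottle or spring clamp.

Things in the scene. Friction and masses are not known exactly. Their poses are not given: they have to be found in the camera images.
- caddy: Blue plastic hook-on caddy, about 0.3 kg, upright 70 (x) x 56 (y) x 146 mm (z). Origin: centre of underside; z up from bin to hook, x from its front (white label) to its rear. Open bin z 0 to 58, walls 3, heavy floor. Centre of mass low: set on its bottom rear edge, leaning back 40 degrees or less, it rights itself. Starts lying on its rear wall: x down, z level, origin 35 mm up
- throat (a point): Middle of the way into the caddy's hook, at caddy (14, 0, 88.5) mm, caddy axes. It opens towards +x and is 17 high: from the keeper lug (top z 80, flat from x -14 to 14, then bent down to x 24) to the hook's tip (lower end z 97 at x 14 to 19, flared out to x 25). Behind it the cavity: x -14 (stem) to 14 (tip), z 80 to 110. Hook, lug and stem are 24 wide in y
- grip_tab (a point): Middle of the ridged grip tab on top of the caddy: 12 (x) x 40 (y) x 30 mm (z), at caddy (0, 0, 131), from z 116 to 146; caddy axes
- hook_seat (a point): Middle of the underside of the caddy's hook ceiling (6 thick), at caddy (0, 0, 110), caddy axes; rests on top of the rail when hung
- rail_stand: Fixed stand: grey base 130 (x) x 500 (y) x 8 mm, white drip tray on it, rim 24 mm up. Origin: centre of underside; y along the rail. Steel rail 20 mm thick, axis 190 mm up at x 0, y -235 to 235, on posts at y -225 and 225 with black clamps 33 mm thick, 24 wide. A grey caddy of the same shape as the blue one, with pens in it, is fixed on the rail at y -178 to -122
- neck (a point): Middle of the rail's thin neck, on the rail's axis, at rail stand (0, 135, 190) mm; axes as the rail stand's. The neck is 10 mm in diameter over 56 mm; cones 15 mm long lead from either end of it back to the full 20 mm
- green_band: Green band on the rail, 24 mm wide along the rail (as wide as the caddy's hook). Origin: on the rail's axis in the middle of the band; y along the rail, z up
- timer: White and black wind-up timer, 64 mm across, 39 mm high; bystander, origin under its centre
- powder_pot: Small white screw-lid pot with orange band, 40 mm across, 47 mm high; bystander, origin under its centre
- bottle: White half-litre bottle with dark blue label band, standing on the bench, 69 x 81 x 143 mm; bystander, origin under its centre
- spring_clamp: Grey metal spring clamp lying on the bench, 28 x 92 x 33 mm; bystander, origin under its centre

How it is judged (in metres and radians):
On the way:
1. the caddy stands upright on the bench, let go (angle between caddy's own z axis and vertical below 0.1 rad and height (world z) of caddy below 0.008 m and contact force between the fingers and caddy below 0.2 N), for 0.2 s.
At the end, for the whole second after the job is handed in: The caddy hangs at rest and released on the full-diameter rail by its hook ceiling (seat 6 to 14 mm above the rail's axis, within 12 mm across it), upright within 0.2 rad, the middle of its hook within 12 mm of the middle of the green band along the rail (y of hook_seat in the frame of green_band between -0.012 and 0.012 m and x of hook_seat in the frame of green_band between -0.012 and 0.012 m and z of hook_seat in the frame of green_band between 0.006 and 0.014 m and angle between caddy's own z axis and vertical below 0.2 rad and linear speed of caddy below 0.03 m/s and contact force between caddy and rail_stand above 1 N); the robot touches nothing.
It fails at once if the timer, powder pot, white bottle or spring clamp is shifted by more than 30 mm (distance of any of timer, powder_pot, bottle, spring_clamp from where it was at the start of the episode above 0.03 m).
It also fails if it takes over 69 s, if anything falls off the work surface, if the arm or the gripper's body presses on something with over 40 N, if the wrist force passes 120 N, or if a joint passes its speed limit or range.

## Working session

There is one attempt and no reset: what is moved stays moved. The work goes in short steps, Python scripts to look and compute and a tool call to move; the robot and the scene stay as the last step left them, time stands still between calls to the robot, and variables do not carry over. Pictures are saved under pics/ and viewed, and the job is handed in when it is done.

Besides the shell and the picture viewer there is one more tool, called after ">>>" in YAML: its name, and indented under it one key for each argument. step_arm: Moves the arm, as the interface text tells. Shift numbers are shares of 0.025 m and turn numbers shares of 0.1 rad, none past 1 either way. Its arguments: {"type":"object","properties":{"targets":{"type":"array","items":{"type":"number"}},"squeeze":{"type":"number"}},"required":["targets"]}

```bash
mkdir -p pics; ls
python3 - <<'E'
from rig import *
import cv2
s=read_state();print({k:s[k] for k in s})
for n in("side","top"):
    p,d=capture(n);cv2.imwrite(f"pics/{n}0.png",p[:,:,::-1]);m=camera_model(n);print(n,m["camera_matrix"],m["pose"])
for c,nm in [("top","caddy"),("side","caddy"),("top","grip_tab"),("side","grip_tab"),("top","hook_seat"),("top","rail_stand"),("top","neck"),("side","neck"),("top","green_band"),("side","green_band"),("top","bottle"),("top","timer"),("top","powder_pot"),("top","spring_clamp")]:
    print(c,nm,pinpoint(c,nm)[:2])
E
```

```text
pics
{'t': 0.0, 'joint_positions': array([ 1.29450512,  0.61588023, -0.01261735,  1.42488135,  0.00812398,
        1.10338348, -0.04042245]), 'qd': array([ 0.0012275 , -0.00023337, -0.00057713,  0.00043541, -0.0001901 ,
       -0.00120127, -0.00022292]), 'joint_efforts': array([ 5.62451828e-05, -4.58939624e+01,  2.08983393e-01, -1.65747124e+01,
       -6.11252943e-02,  2.04813568e-02,  2.22191361e-04]), 'tcp_pos': array([ 160.61595606, -629.51717815,  403.61170689]), 'tool_rot': array([-1.54845919,  1.56829454,  1.84298025]), 'ft_force': array([-0.25400371, -0.11679795,  0.25025745]), 'ft_torque': array([ 0.01014408,  0.00473943, -0.06253538]), 'width': 93.03211406818014}
side [[418.70680073   0.         276.32951939]
 [  0.         418.70680073 207.25187358]
 [  0.           0.           1.        ]] [[-9.06220202e-01 -1.85644206e-01  3.79869944e-01  1.05899999e+02]
 [-4.22648497e-01  3.73227568e-01 -8.25874949e-01  1.01088625e+03]
 [ 1.15409643e-02 -9.08976024e-01 -4.16688606e-01  6.15459519e+02]
 [ 0.00000000e+00  0.00000000e+00  0.00000000e+00  1.00000000e+00]]
top [[434.77386677
[... 740 characters left out ...]
.0, 392.8, -4.1], 'p': 0.74}]
top rail_stand [{'centre': [622.9, 24.6, -3.2], 'p': 0.88}, {'centre': [463.5, 237.5, -0.6], 'p': 0.31}]
top neck [{'centre': [607.7, 163.9, 188.9], 'p': 0.63}, {'centre': [602.6, -312.4, 32.6], 'p': 0.58}]
side neck [{'centre': [607.1, 158.9, 190.9], 'p': 0.97}]
top green_band [{'centre': [627.3, -11.8, 191.7], 'p': 0.55}]
side green_band [{'centre': [625.1, -14.4, 191.7], 'p': 0.37}, {'centre': [447.8, 396.3, -0.6], 'p': 0.25}]
top bottle [{'centre': [582.6, 390.8, -2.5], 'p': 0.57}]
top timer [{'centre': [683.1, -302.0, -1.4], 'p': 0.86}]
top powder_pot [{'centre': [463.0, 236.2, -0.3], 'p': 0.59}]
top spring_clamp [{'centre': [448.9, 395.1, 0.9], 'p': 0.82}]
```

View pics/top0.png

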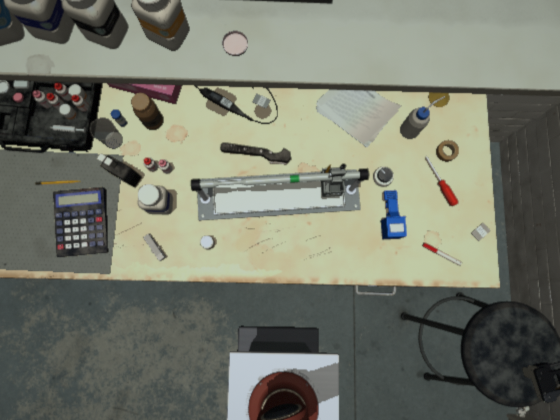

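View pics/side0.png

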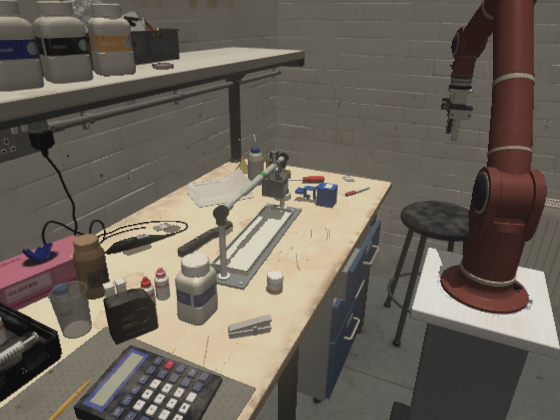

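```bash
cat > h.py <<'E'
from rig import *
import cv2, numpy as np
from scipy.spatial.transform import Rotation as Ro
np.set_printoptions(precision=3,suppress=True)
def cloud(n):
    p,d=capture(n);m=camera_model(n);K=m["camera_matrix"];T=m["pose"]
    v,u=np.mgrid[:p.shape[0],:p.shape[1]]
    c=np.stack([(u-K[0][2])/K[0][0]*d,(v-K[1][2])/K[1][1]*d,d],-1)
    w=c@np.array(T)[:3,:3].T+np.array(T)[:3,3]
    w[d==0]=np.nan
    return p,d,w
def tool():
    s=read_state();R=Ro.from_euler('xyz',s['tool_rot']).as_matrix()
    return np.array(s['tcp_pos']),R,s
E
python3 - <<'E'
from h import *
t,R,s=tool();print(t,R)
p,d,w=cloud("top")
for n in["top"]:
    hsv=cv2.cvtColor(p,cv2.COLOR_RGB2HSV)
    blue=(hsv[...,0]>100)&(hsv[...,0]<125)&(hsv[...,1]>100)
    x,y,z=w[...,0],w[...,1],w[...,2]
    m=blue&(abs(x-570)<110)&(abs(y+318)<60)
    q=w[m];print(len(q));
    for lo,hi in [(480,550),(550,585),(585,605),(605,645)]:
        k=q[(q[:,0]>lo)&(q[:,0]<hi)];print(lo,len(k),np.nanmin(k,0),np.nanmax(k,0),np.nanmedian(k,0))
    # rail
    m=(z>185)&(z<208)&(x>560)&(x<660)&(abs(y)<280)
    q=w[m];A=np.c_[q[:,1],np.ones(len(q))]
    print("rail",len(q),q[:,1].min(),q[:,1].max())
    for a in range(-240,280,20):
        k=q[(q[:,1]>=a)&(q[:,1]<a+20)]
        if len(k):print(a,len(k),k[:,0].min(),k[:,0].max(),np.median(k[:,2]),k[:,2].max())
    g=(hsv[...,0]>45)&(hsv[...,0]<85)&(hsv[...,1]>90)&(z>150)
    print("green",g.sum(),np.nanmean(w[g],0),np.nanmin(w[g],0),np.nanmax(w[g],0))
cv2.imwrite("pics/topcrop0.png",cv2.resize(p[140:250,180:430],None,fx=3,fy=3,interpolation=cv2.INTER_CUBIC)[:,:,::-1])
p,d,w=cloud("side")
cv2.imwrite("pics/sidecrop0.png",cv2.resize(p[140:300,190:380],None,fx=3.5,fy=3.5,interpolation=cv2.INTER_CUBIC)[:,:,::-1])
hsv=cv2.cvtColor(p,cv2.COLOR_RGB2HSV);z=w[...,2]
g=(hsv[...,0]>45)&(hsv[...,0]<85)&(hsv[...,1]>90)&(z>150)&(z<210)
print("green side",g.sum(),np.nanmean(w[g],0),np.nanmin(w[g],0),np.nanmax(w[g],0))
x=w[...,0];y=w[...,1]
m=(z>193)&(z<206)&(x>560)&(x<660)&(abs(y)<280);q=w[m]
for a in range(-240,280,20):
        k=q[(q[:,1]>=a)&(q[:,1]<a+20)]
        if len(k):print(a,len(k),k[:,0].min(),k[:,0].max(),np.median(k[:,2]),k[:,2].max())
E
```

```text
[ 160.656 -629.808  404.775] [[ 0.     0.247 -0.969]
 [-0.    -0.969 -0.247]
 [-1.     0.    -0.   ]]
658
480 361 [ 490.318 -347.499    4.583] [ 549.931 -290.605   75.322] [ 520.89  -306.663   66.953]
550 111 [ 550.018 -332.174   13.751] [ 583.979 -297.24    71.861] [ 567.146 -316.008   54.663]
585 76 [ 585.027 -329.241   -0.984] [ 604.974 -302.283   59.518] [ 594.809 -311.739   52.431]
605 110 [ 605.013 -332.018   -3.654] [ 633.212 -294.482   51.735] [ 620.226 -312.947   39.398]
rail 1314 -212.1453734365818 259.9794724650536
-220 46 627.1500281362457 655.9204927789347 201.6055285087466 207.50646875037296
-200 85 626.2353782369753 656.7044640228311 199.7774266234726 207.7764890113408
-180 54 629.499112066522 648.5730440675794 196.4765046811351 201.10603082628336
-160 45 627.9053538861685 648.4665154573438 196.18360863537032 200.20869833835445
-140 58 616.5887184224371 659.2415606762661 203.91791837700987 207.38089563955646
-120 64 615.2115343675084 655.4773291244754 198.2158383635557 207.61223444878397
-100 51 622.8898470583968 654.4028668042205 197.2620991646893 205.4247079084298
-8
[... 2825 characters left out ...]
802843 619.320807453757 197.54000993877315 199.55551566792593
120 18 603.3074484228928 616.8205050762045 195.5102032804357 198.83170246196744
140 6 607.1630022360121 611.2050713852104 193.88422285538718 194.7487471820926
160 7 603.7757460073879 608.4722437847112 194.15917604565414 194.46483510493977
180 7 597.2519359913662 607.8902370398108 194.01520011128633 195.87611322790195
200 18 594.2020540590503 607.7414796120282 197.2094156101635 199.18271838447845
220 16 593.1711648390295 604.6148336065766 197.3642914523826 200.55833520723883
240 51 583.6007131826018 609.307862449202 202.55602505269803 205.79402567021765
260 48 583.3782955057957 613.0244809112227 198.5511897041831 205.18072333557507
```

Run:
```python
from h import *
for c in("top","side"):
  for n in("caddy","grip_tab","hook_seat","throat","neck","green_band","rail_stand"):
    print(c,n,pinpoint(c,n)[:1],spot_in(c,n)[:1] if n in("green_band",) else '')
```

```text
top caddy [{'centre': [487.9, -322.5, 36.7], 'p': 0.83}] 
top grip_tab [{'centre': [621.7, -318.4, 38.2], 'p': 0.72}] 
top hook_seat [{'centre': [597.4, -315.9, 34.1], 'p': 0.68}] 
top throat [{'centre': [579.8, -315.4, 18.2], 'p': 0.93}] 
top neck [{'centre': [607.2, 164.1, 190.6], 'p': 0.86}] 
top green_band [{'centre': [625.1, -12.9, 192.5], 'p': 0.55}] [{'centre': [623.3, -11.0, 199.2], 'p': 0.43}]
top rail_stand [{'centre': [622.7, 27.0, -4.9], 'p': 0.85}] 
side caddy [{'centre': [492.7, -321.1, 36.3], 'p': 0.94}] 
side grip_tab [{'centre': [624.8, -313.4, 31.8], 'p': 0.92}] 
side hook_seat [{'centre': [600.2, -315.8, 37.6], 'p': 0.98}] 
side throat [{'centre': [580.1, -317.9, 15.6], 'p': 0.74}] 
side neck [{'centre': [606.1, 157.4, 192.9], 'p': 0.97}] 
side green_band [{'centre': [625.8, -13.8, 192.4], 'p': 0.61}] [{'centre': [527.1, -292.7, 38.4], 'p': 0.73}]
side rail_stand [{'centre': [625.3, 21.8, -1.8], 'p': 0.98}]
```

View pics/topcrop0.png

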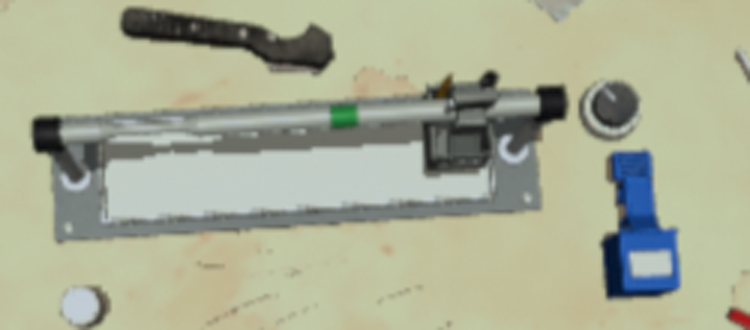

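View pics/sidecrop0.png

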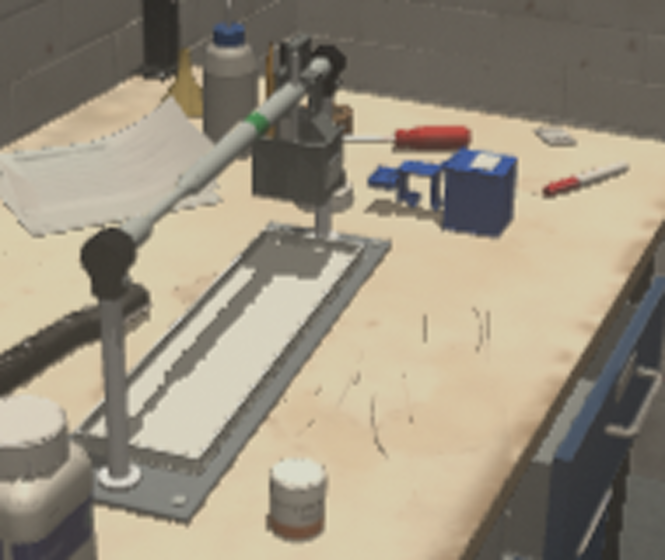

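>>> step_arm:
  targets: [0, 0, 0, 1, 0, 0, 0, 0, 0, 0, 1, 0, 0, 0, 0, -0.6, -1, 0, 0, 0, 0, 0, -0.6, -1, 0, 0, 0, 0, 0, -0.6, -1, 0, 0, 0, 0, 0, -0.6, -1, 0, 0, 0, 0, 0, -0.6, -1, 0, 0, 0, 0, 0, -0.6, -1, 0, 0, 0, 0, 0, -0.6, -1, 0, 0, 0, 0, 0, -0.6, -1, 0, 0, 0, 0, 0, -0.6, -1, 0, 0, 0, 0, 0, -0.6, -1, 0, 0, 0, 0, 0, -0.6, -1, 0, 0, 0, 0, 0, -0.6, -1, 0, 0, 0, 0, 0, -0.6, -1, 0, 0, 0, 0, 0, -0.6, -1, 0, 0, 0, 0, 0, -0.6, -1, 0, 0, 0, 0, 0, -0.6, -1, 0, 0, 0, 0, 0.5, -0.6, -1, 0, 0, 0, 0, 1, -0.6, -1, 0, 0, 0, 0]
  squeeze: 8

```text
t: 3.7
tcp_pos: [598.2, -337.3, 369.4]
tool_rot: [2.605, 1.565, -0.487]
ft_force: [0.2, -0.4, 0.2]
width: 93.4
```

```bash
cat >> h.py <<'E'
def goto(px,py,pz):
    "shift rows units to bring grasp point there"
    t,R,s=tool();g=t+R[:,0]*167
    D=np.array([px,py,pz])-g
    print("t",s['t'],"grasp",g,"q",s['joint_positions'],"F",s['ft_force'],"w",s['width'],"\nR",R.round(3).tolist(),"units",R.T@D/25)
E
python3 - <<'E'
from h import *
goto(622,-316,35)
E
```

```text
t 3.7 grasp [ 599.13  -337.813  202.353] q [ 0.469  0.704  0.024  1.351 -0.018  1.081 -1.026] F [ 0.22  -0.381  0.178] w 93.42961254133532 
R [[0.005, 0.05, -0.999], [-0.003, -0.999, -0.05], [-1.0, 0.003, -0.005]] units [ 6.696 -0.847 -0.922]
```

>>> step_arm:
  targets: [0.5, -0.45, -0.5, 0, 0, 0, 0, 1, -0.4, -0.42, 0, 0, 0, 0, 1, 0, 0, 0, 0, 0, 0, 1, 0, 0, 0, 0, 0, 0, 1, 0, 0, 0, 0, 0, 0, 1, 0, 0, 0, 0, 0, 0, 0.7, 0, 0, 0, 0, 0, 0.5, 0, 0, 0, 0, 0, 0, 0, 0, 0, 0, 0, 0, 0, 0, 0, 0, 0, 0, 0]

```text
invalid input at $.targets: expected a multiple of 7 numbers
```

Run:
```python
from h import *
goto(622,-316,35)
for n in("side","top"):
    p,d=capture(n)
    c=p[150:230,260:380] if n=="side" else p[170:250,350:430]
    cv2.imwrite(f"pics/{n}1.png",cv2.resize(c,None,fx=5,fy=5,interpolation=cv2.INTER_CUBIC)[:,:,::-1])
    print(pinpoint(n,"grip_tab")[:2])
```

```text
t 3.7 grasp [ 599.13  -337.813  202.353] q [ 0.469  0.704  0.024  1.351 -0.018  1.081 -1.026] F [ 0.22  -0.381  0.178] w 93.42961254133532 
R [[0.005, 0.05, -0.999], [-0.003, -0.999, -0.05], [-1.0, 0.003, -0.005]] units [ 6.696 -0.847 -0.922]
[{'centre': [619.9, -310.3, 31.5], 'p': 0.6}]
[{'centre': [621.1, -314.5, 39.3], 'p': 0.74}]
```

View pics/side1.png

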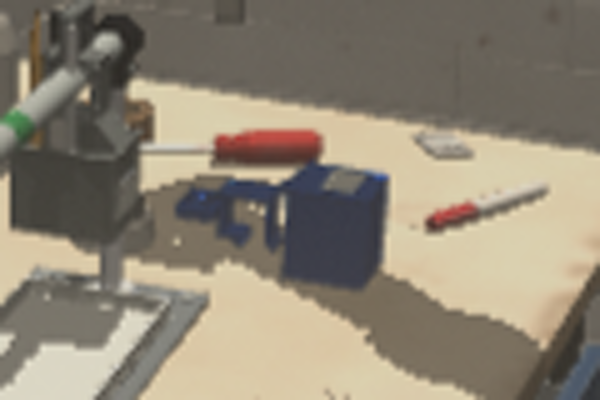

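View pics/top1.png

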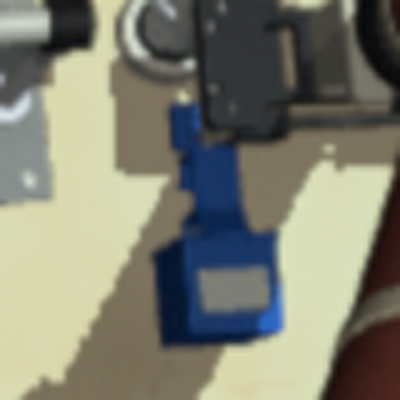

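>>> step_arm:
  targets: [0.5, -0.45, -0.5, 0, 0, 0, 0, 1, -0.4, -0.42, 0, 0, 0, 0, 1, 0, 0, 0, 0, 0, 0, 1, 0, 0, 0, 0, 0, 0, 1, 0, 0, 0, 0, 0, 0, 1, 0, 0, 0, 0, 0, 0, 0.7, 0, 0, 0, 0, 0, 0, 0.5, 0, 0, 0, 0, 0, 0, 0, 0, 0, 0, 0, 0, 0]

```text
t: 4.8
tcp_pos: [617.9, -315.3, 198.0]
tool_rot: [-0.48, 1.568, 2.711]
ft_force: [0.2, -0.2, 0.8]
width: 93.2
```

Run:
```python
from h import *
goto(622,-316,35)
for n in("side","top"):
    p,d=capture(n)
    c=p[150:230,260:380] if n=="side" else p[150:250,340:440]
    cv2.imwrite(f"pics/{n}2.png",cv2.resize(c,None,fx=5,fy=5,interpolation=cv2.INTER_CUBIC)[:,:,::-1])
    print(pinpoint(n,"grip_tab")[:2])
```

```text
t 4.8 grasp [ 617.437 -315.087   30.995] q [ 0.431  0.905  0.018  1.459 -0.02   0.781 -1.066] F [ 0.221 -0.229  0.766] w 93.15384782487868 
R [[-0.003, 0.049, -0.999], [0.001, -0.999, -0.049], [-1.0, -0.001, 0.003]] units [-0.161  0.045 -0.18 ]
[{'centre': [621.3, -311.2, 33.5], 'p': 0.55}]
[{'centre': [621.6, -317.2, 34.6], 'p': 0.78}]
```

View pics/side2.png

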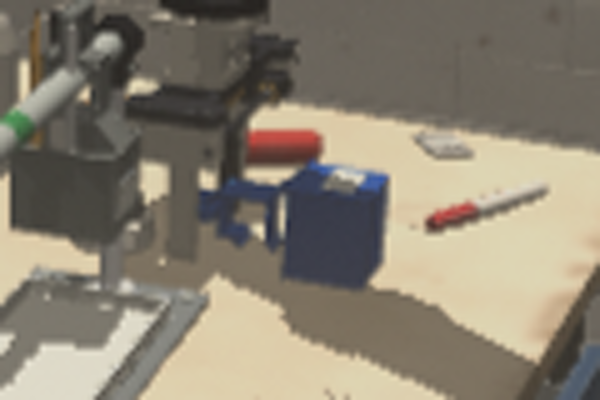

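View pics/top2.png

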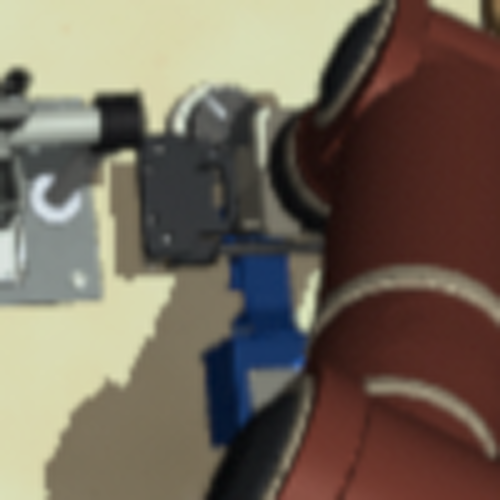

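>>> step_arm:
  targets: [-0.1, 0, -0.2, 0, 0, 0, 0, 0, 0, 0, 0, 0, 0, 0.7, 0, 0, 0, 0, 0, 0, 1, 0, 0, 0, 0, 0, 0, 1, 0, 0, 0, 0, 0, 0, 1, 0, 0, 0, 0, 0, 0, 1, 0, 0, 0, 0, 0, 0, 1]
  squeeze: 10

```text
t: 5.7
tcp_pos: [623.5, -315.1, 202.2]
tool_rot: [-0.636, 1.571, 2.555]
ft_force: [0.6, -1.0, 0.2]
width: 49.6
```

Run:
```python
from h import *
goto(622,-316,35)
for n in("side","top"):
    p,d=capture(n)
    print(pinpoint(n,"grip_tab")[:2],pinpoint(n,"caddy")[:2])
import numpy as np
# arc: pivot
g=np.array([621.,35.]);piv=np.array([490.,0.])
v=g-piv
for a in range(0,95,5):
    th=np.radians(a);print(a,(np.array([[np.cos(th),-np.sin(th)],[np.sin(th),np.cos(th)]])@v-v)/25)
```

```text
t 5.7 grasp [ 623.499 -315.101   35.182] q [ 0.427  0.905  0.018  1.442 -0.02   0.794 -1.068] F [ 0.649 -1.016  0.199] w 49.63355777350316 
R [[-0.0, 0.05, -0.999], [0.0, -0.999, -0.05], [-1.0, -0.0, 0.0]] units [0.007 0.033 0.062]
[{'centre': [623.9, -311.7, 31.4], 'p': 0.74}] [{'centre': [493.1, -318.5, 33.4], 'p': 0.91}]
[{'centre': [616.7, -319.3, 37.0], 'p': 0.78}] [{'centre': [487.5, -321.6, 34.6], 'p': 0.59}]
0 [0. 0.]
5 [-0.142  0.451]
10 [-0.323  0.889]
15 [-0.541  1.309]
20 [-0.795  1.708]
25 [-1.083  2.083]
30 [-1.402  2.432]
35 [-1.751  2.752]
40 [-2.126  3.041]
45 [-2.525  3.295]
50 [-2.944  3.514]
55 [-3.381  3.695]
60 [-3.832  3.838]
65 [-4.294  3.941]
70 [-4.763  4.003]
75 [-5.236  4.024]
80 [-5.709  4.004]
85 [-6.178  3.942]
90 [-6.64  3.84]
```

Width 49 — still closing; wait a bit more.

>>> step_arm:
  targets: [0, 0, 0, 0, 0, 0, 1, 0, 0, 0, 0, 0, 0, 1, 0, 0, 0, 0, 0, 0, 1, 0, 0, 0, 0, 0, 0, 1]

```text
t: 6.4
tcp_pos: [623.6, -315.0, 202.2]
tool_rot: [-1.444, 1.571, 1.747]
ft_force: [0.1, 0.3, -0.1]
width: 40.0
```

>>> step_arm:
  targets: [-0.45, 0, 0.14, 0, 0, 0, 1, -0.44, 0, 0.18, 0, 0, 0, 1, -0.42, 0, 0.22, 0, 0, 0, 1, -0.4, 0, 0.25, 0, 0, 0, 1, -0.38, 0, 0.29, 0, 0, 0, 1, -0.35, 0, 0.32, 0, 0, 0, 1, 0, 0, 0, 0, 0, 0, 1]

```text
t: 7.1
tcp_pos: [587.5, -317.5, 265.1]
tool_rot: [2.263, 1.57, -0.83]
ft_force: [0.7, -0.3, -1.2]
width: 40.0
```

Run:
```python
from h import *
goto(622,-316,35)
for n in("side","top"):
    p,d=capture(n)
    c=p[130:230,240:390] if n=="side" else p[150:250,340:440]
    cv2.imwrite(f"pics/{n}3.png",cv2.resize(c,None,fx=5,fy=5,interpolation=cv2.INTER_CUBIC)[:,:,::-1])
    print(pinpoint(n,"grip_tab")[:2],pinpoint(n,"caddy")[:2])
```

```text
t 7.1 grasp [ 587.677 -317.655   98.082] q [ 0.452  0.785  0.018  1.512 -0.017  0.843 -1.046] F [ 0.693 -0.271 -1.202] w 40.044329663676926 
R [[0.001, 0.048, -0.999], [-0.001, -0.999, -0.048], [-1.0, 0.001, -0.001]] units [ 2.524 -0.002 -1.373]
[{'centre': [587.4, -316.1, 96.1], 'p': 0.63}] [{'centre': [474.2, -317.4, 28.2], 'p': 0.95}]
[{'centre': [588.6, -316.0, 96.3], 'p': 0.92}] [{'centre': [473.2, -323.1, 32.4], 'p': 0.75}, {'centre': [621.8, 25.8, -2.5], 'p': 0.75}]
```

View pics/side3.png

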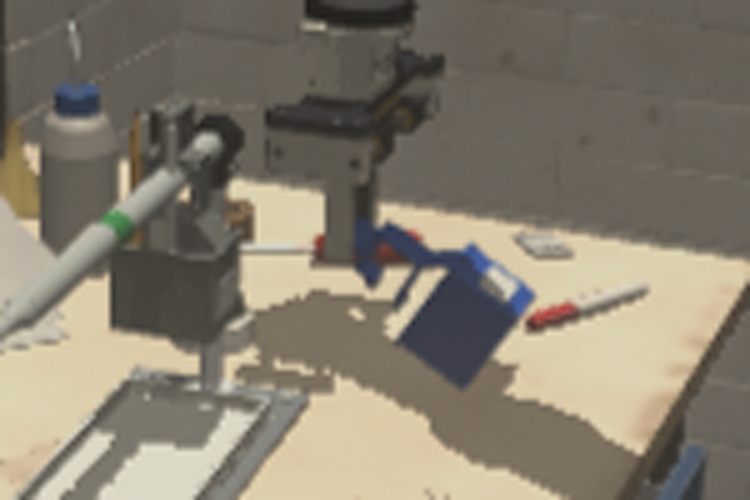

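>>> step_arm:
  targets: [-0.32, 0, 0.35, 0, 0, 0, 1, -0.29, 0, 0.38, 0, 0, 0, 1, -0.25, 0, 0.4, 0, 0, 0, 1, -0.22, 0, 0.42, 0, 0, 0, 1, -0.18, 0, 0.44, 0, 0, 0, 1, -0.14, 0, 0.45, 0, 0, 0, 1, -0.1, 0, 0.46, 0, 0, 0, 1, -0.06, 0, 0.47, 0, 0, 0, 1, -0.02, 0, 0.47, 0, 0, 0, 1, 0.02, 0, 0.47, 0, 0, 0, 1, 0, 0, 0, 0, 0, 0, 1]

```text
t: 8.5
tcp_pos: [478.4, -322.8, 302.2]
tool_rot: [-0.274, 1.566, 2.915]
ft_force: [-1.6, 1.0, 5.6]
width: 40.1
```

Run:
```python
from h import *
goto(455,-320,131)
for n in("side","top"):
    p,d=capture(n)
    c=p[110:230,260:410] if n=="side" else p[150:250,340:440]
    cv2.imwrite(f"pics/{n}4.png",cv2.resize(c,None,fx=5,fy=5,interpolation=cv2.INTER_CUBIC)[:,:,::-1])
    print(pinpoint(n,"grip_tab")[:2],pinpoint(n,"caddy")[:2])
```

```text
t 8.5 grasp [ 477.677 -322.594  135.181] q [ 0.548  0.62   0.012  1.758 -0.008  0.768 -0.96 ] F [-1.614  0.976  5.627] w 40.065115316892296 
R [[-0.004, 0.048, -0.999], [0.001, -0.999, -0.048], [-1.0, -0.001, 0.004]] units [ 0.171 -0.147  0.9  ]
[{'centre': [479.2, -321.0, 131.0], 'p': 0.56}] [{'centre': [456.6, -322.2, 6.6], 'p': 0.8}]
[{'centre': [482.0, -326.4, 136.0], 'p': 0.56}] [{'centre': [455.5, -324.0, 7.4], 'p': 0.69}]
```

View pics/side4.png

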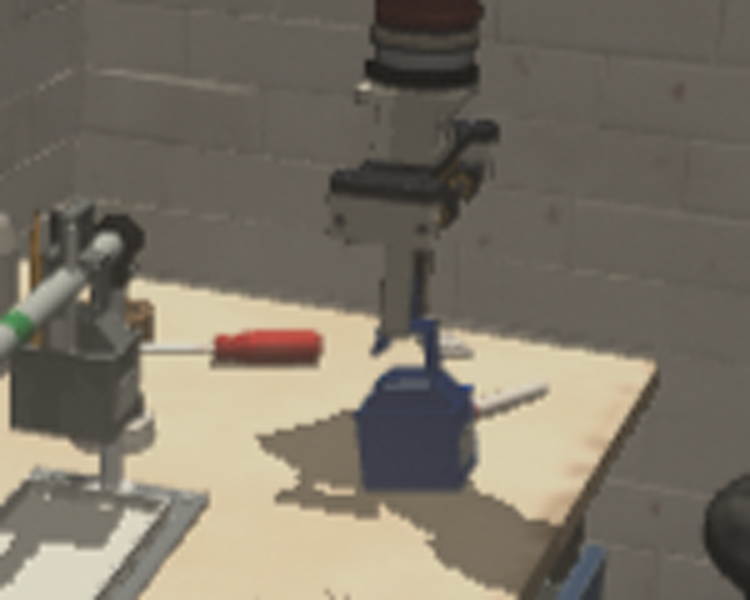

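>>> step_arm:
  targets: [0.04, 0, 0.45, 0, 0, 0, 1, 0.06, 0, 0.45, 0, 0, 0, 1, 0, 0, 0, 0, 0, 0, 1]

```text
t: 9.1
tcp_pos: [455.8, -323.7, 298.5]
tool_rot: [-0.36, 1.565, 2.829]
ft_force: [-2.5, 0.7, -1.3]
width: 40.1
```

Run:
```python
from h import *
goto(455,-320,131)
for n in("side","top"):
    p,d=capture(n)
    c=p[110:230,260:410] if n=="side" else p[150:250,340:440]
    cv2.imwrite(f"pics/{n}5.png",cv2.resize(c,None,fx=5,fy=5,interpolation=cv2.INTER_CUBIC)[:,:,::-1])
    print(pinpoint(n,"grip_tab")[:2],pinpoint(n,"caddy")[:2])
```

```text
t 9.1 grasp [ 454.891 -323.424  131.459] q [ 0.572  0.603  0.01   1.812 -0.006  0.733 -0.939] F [-2.517  0.652 -1.332] w 40.10381607927157 
R [[-0.005, 0.048, -0.999], [0.002, -0.999, -0.048], [-1.0, -0.002, 0.005]] units [ 0.019 -0.137 -0.011]
[{'centre': [460.5, -321.4, 130.2], 'p': 0.88}] [{'centre': [458.1, -321.0, -0.2], 'p': 0.9}]
[{'centre': [457.3, -327.3, 135.5], 'p': 0.68}] [{'centre': [457.1, -324.2, 2.0], 'p': 0.63}]
```

View pics/side5.png

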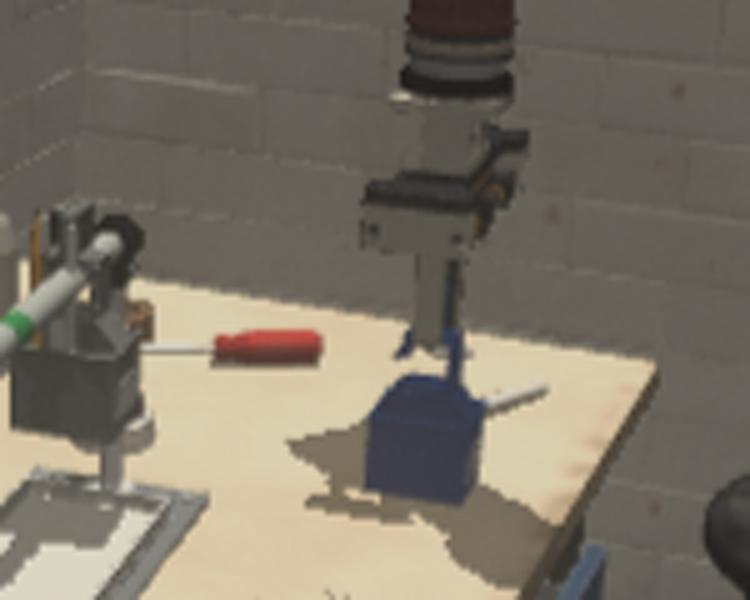

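>>> step_arm:
  targets: [0, 0, 0, 0, 0, 0, 0.3, 0, 0, 0, 0, 0, 0, 0.3, 0, 0, 0, 0, 0, 0, 0.3, 0, 0, 0, 0, 0, 0, 0.3, 0, 0, 0, 0, 0, 0, 0.3, 0, 0, 0, 0, 0, 0, 0.3, 0, 0, 0, 0, 0, 0, 0.3, 0, 0, 0, 0, 0, 0, 0.3]

```text
t: 10.2
tcp_pos: [458.5, -323.3, 299.8]
tool_rot: [-1.842, 1.571, 1.35]
ft_force: [0.6, -0.8, 0.2]
width: 65.3
```

Run:
```python
from h import *
goto(455,-323,131)
a=[];b=[]
for n in("side","top","side","top"):
    p,d=capture(n)
    r=pinpoint(n,"grip_tab")[:1],pinpoint(n,"caddy")[:1],pinpoint(n,"hook_seat")[:1];print(n,r)
p,d,w=cloud("top")
hsv=cv2.cvtColor(p,cv2.COLOR_RGB2HSV)
blue=(hsv[...,0]>100)&(hsv[...,0]<125)&(hsv[...,1]>100)
m=blue&(abs(w[...,0]-460)<70)&(abs(w[...,1]+318)<60);q=w[m]
for lo,hi in [(-5,20),(20,50),(50,65),(65,105),(105,150)]:
    k=q[(q[:,2]>lo)&(q[:,2]<hi)]
    if len(k):print(lo,len(k),k.min(0),k.max(0))
p,d,w=cloud("side");c=p[110:230,260:410]
cv2.imwrite("pics/side6.png",cv2.resize(c,None,fx=5,fy=5,interpolation=cv2.INTER_CUBIC)[:,:,::-1])
```

```text
t 10.2 grasp [ 458.547 -323.309  132.776] q [ 0.57   0.602  0.008  1.807 -0.007  0.732 -0.939] F [ 0.591 -0.784  0.23 ] w 65.2551899572002 
R [[0.0, 0.05, -0.999], [0.0, -0.999, -0.05], [-1.0, -0.0, -0.0]] units [ 0.071 -0.019  0.141]
side ([{'centre': [461.5, -321.0, 129.0], 'p': 0.97}], [{'centre': [460.6, -320.7, -0.0], 'p': 0.67}], [{'centre': [460.5, -324.9, 110.0], 'p': 0.59}])
top ([{'centre': [458.1, -329.2, 132.1], 'p': 0.5}], [{'centre': [459.7, -321.8, -1.1], 'p': 0.4}], [{'centre': [459.4, -323.1, 106.4], 'p': 0.53}])
side ([{'centre': [462.6, -322.4, 131.1], 'p': 0.91}], [{'centre': [461.2, -319.8, -3.7], 'p': 0.8}], [{'centre': [459.6, -322.3, 108.4], 'p': 0.87}])
top ([{'centre': [609.4, 163.1, 191.5], 'p': 0.7}], [], [{'centre': [622.3, 23.9, -3.7], 'p': 0.47}])
-5 8 [ 428.713 -325.661    7.604] [ 437.991 -297.836   11.669]
20 16 [ 426.394 -350.726   20.149] [ 441.773 -297.043   49.472]
50 49 [ 424.807 -351.95    50.754] [ 440.874 -295.693   64.955]
65 4 [ 430.845 -337.945   65.909] [ 434.049 -326.27    67.568]
```

View pics/side6.png

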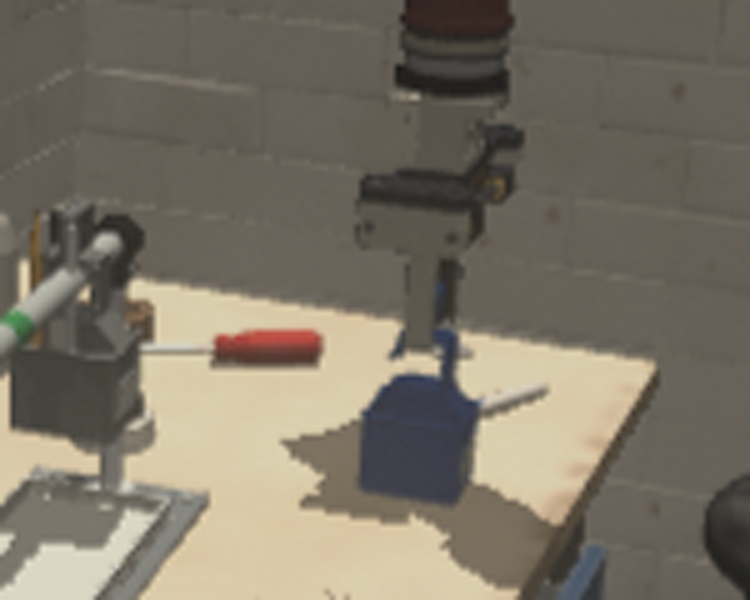

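>>> step_arm:
  targets: [0, 0, -0.08, 0, 0, 0, 0.3, 0, 0, 0, 0, 0, 0, 1, 0, 0, 0, 0, 0, 0, 1, 0, 0, 0, 0, 0, 0, 1, 0, 0, 0, 0, 0, 0, 1, 0, 0, 0, 0, 0, 0, 1, 0, 0, 0, 0, 0, 0, 1, 0, 0, 0, 0, 0, 0, 1, 0, 0, 0, 0, 0, 0, 1]
  squeeze: 50

```text
t: 12.0
tcp_pos: [460.5, -323.1, 299.8]
tool_rot: [-1.109, 1.571, 2.083]
ft_force: [-0.0, 1.0, -0.5]
width: 39.5
```

Run:
```python
from h import *
goto(540,153,234.3)
```

```text
t 12.0 grasp [ 460.494 -323.099  132.752] q [ 0.568  0.604  0.008  1.803 -0.007  0.735 -0.941] F [-0.025  0.96  -0.483] w 39.5480969083221 
R [[-0.0, 0.05, -0.999], [0.0, -0.999, -0.05], [-1.0, -0.0, 0.0]] units [ -4.058 -18.863  -4.126]
```

>>> step_arm:
  targets: [-0.4, 0, 0, 0, 0, 0, 1, -0.8, 0, 0, 0, 0, 0, 1, -0.8, 0, 0, 0, 0, 0, 1, -0.8, -0.3, 0, -0.2, 0, 0, 1, -0.8, -0.6, 0, -0.2, 0, 0, 1, -0.4, -0.9, -0.2, -0.08, 0, 0, 1, 0, -1, -0.25, 0, 0, 0, 1, 0, -1, -0.25, 0, 0, 0, 1, 0, -1, -0.25, 0, 0, 0, 1, 0, -1, -0.25, 0, 0, 0, 1, 0, -1, -0.25, 0, 0, 0, 1, 0, -1, -0.25, 0, 0, 0, 1, 0, -1, -0.25, 0, 0, 0, 1, 0, -1, -0.25, 0, 0, 0, 1, 0, -1, -0.2, 0, 0, 0, 1, 0, -0.8, 0, 0, 0, 0, 1, 0, -0.5, 0, 0, 0, 0, 1, 0, 0, 0, 0, 0, 0, 1]

```text
t: 13.8
tcp_pos: [491.2, -14.4, 399.8]
tool_rot: [-0.951, 1.569, 2.292]
ft_force: [1.2, 0.0, -4.7]
width: 39.7
```

Run:
```python
from h import *
goto(540,153,234.3)
for n in("side","top"):
    p,d=capture(n)
    c=p[90:250,200:400] if n=="side" else p[130:250,180:380]
    cv2.imwrite(f"pics/{n}7.png",cv2.resize(c,None,fx=4,fy=4,interpolation=cv2.INTER_CUBIC)[:,:,::-1])
    print(n,[pinpoint(n,k)[:1] for k in("grip_tab","caddy","throat")])
```

```text
t 13.8 grasp [491.068 -14.271 232.758] q [ 0.026  0.377 -0.057  1.876  0.025  0.89  -1.512] F [ 1.202  0.028 -4.655] w 39.68111745185871 
R [[-0.001, 0.101, -0.995], [0.001, -0.995, -0.101], [-1.0, -0.001, 0.001]] units [-0.056 -6.458 -2.625]
side [[{'centre': [491.7, -14.5, 228.7], 'p': 0.79}], [{'centre': [493.7, -13.6, 99.5], 'p': 0.93}], [{'centre': [505.4, -14.7, 185.4], 'p': 0.86}]]
top [[{'centre': [623.9, -12.2, 190.6], 'p': 0.6}], [{'centre': [489.3, -17.3, 100.3], 'p': 0.38}], []]
```

View pics/side7.png

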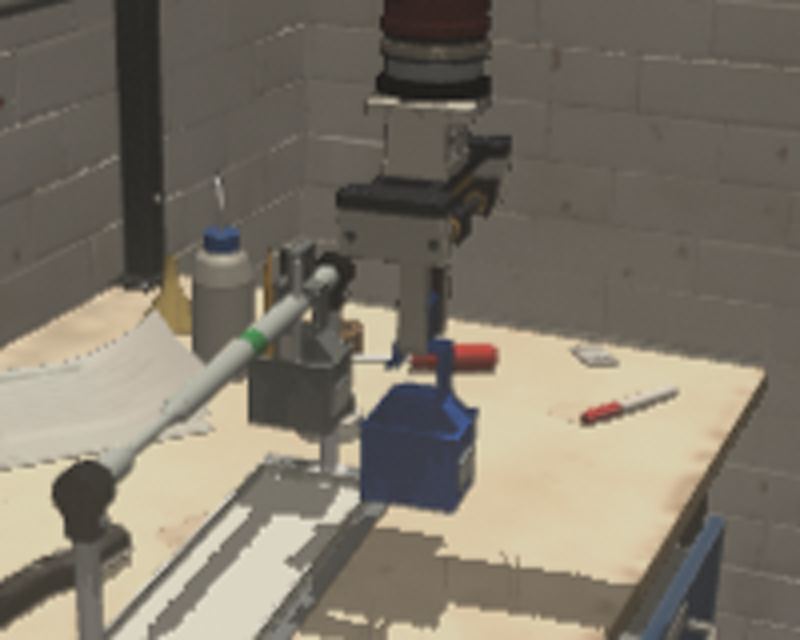

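View pics/top7.png

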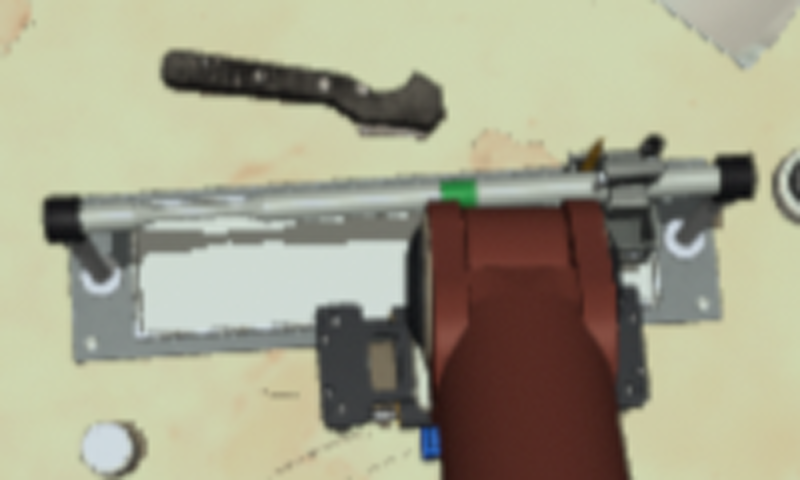

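>>> step_arm:
  targets: [0, -0.5, -0.2, 0, 0, 0, 1, 0, -0.9, -0.4, 0, 0, 0, 1, 0, -1, -0.4, 0, 0, 0, 1, 0, -1, -0.4, 0, 0, 0, 1, 0, -1, -0.4, 0, 0, 0, 1, 0, -1, -0.4, 0, 0, 0, 1, 0, -0.7, -0.4, 0, 0, 0, 1, 0, -0.35, 0, 0, 0, 0, 1, 0, 0, 0, 0, 0, 0, 1, 0, 0, 0, 0, 0, 0, 1, 0, 0, 0, 0, 0, 0, 1]

```text
t: 15.3
tcp_pos: [540.5, 148.9, 399.8]
tool_rot: [1.199, 1.569, -1.847]
ft_force: [1.1, 0.5, -3.7]
width: 39.7
```

Run:
```python
from h import *
goto(608,160,234.3)
for n in("side","top"):
    p,d,w=cloud(n)
    c=p[90:290,150:350] if n=="side" else p[130:250,180:380]
    cv2.imwrite(f"pics/{n}8.png",cv2.resize(c,None,fx=(3 if n=="side" else 4),fy=(3 if n=="side" else 4),interpolation=cv2.INTER_CUBIC)[:,:,::-1])
    print(n,[pinpoint(n,k)[:1] for k in("grip_tab","caddy","throat","hook_seat","neck")])
```

```text
t 15.3 grasp [540.426 148.705 232.775] q [-0.259  0.481 -0.074  1.694  0.043  0.97  -1.825] F [ 1.07   0.454 -3.664] w 39.677663543356765 
R [[-0.0, 0.095, -0.995], [-0.001, -0.995, -0.095], [-1.0, 0.001, 0.001]] units [-0.063 -0.192 -2.734]
side [[{'centre': [544.1, 149.8, 231.3], 'p': 0.94}], [{'centre': [542.8, 152.6, 98.6], 'p': 0.74}], [{'centre': [554.9, 147.6, 185.7], 'p': 0.74}], [{'centre': [540.6, 148.5, 214.1], 'p': 0.7}], [{'centre': [606.1, 158.6, 191.0], 'p': 0.79}]]
top [[], [], [], [], []]
```

View pics/side8.png

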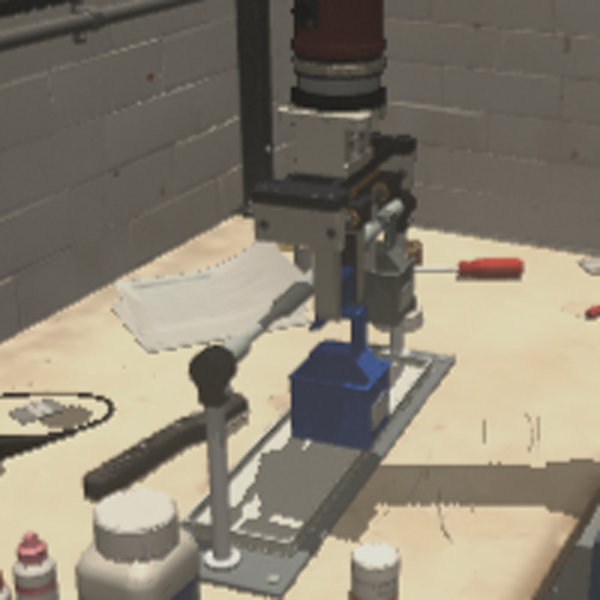

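View pics/top8.png

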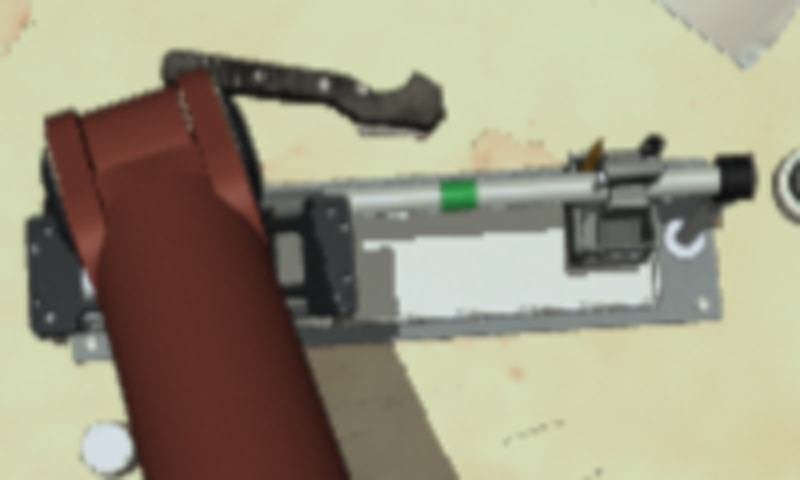

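>>> step_arm:
  targets: [-0.06, -0.2, -0.3, 0, 0, 0, 1, 0, 0, -0.3, 0, 0, 0, 1, 0, 0, -0.3, 0, 0, 0, 1, 0, 0, -0.3, 0, 0, 0, 1, 0, 0, -0.3, 0, 0, 0, 1, 0, 0, -0.2, 0, 0, 0, 1, 0, 0, 0, 0, 0, 0, 1, 0, 0, 0, 0, 0, 0, 1]

```text
t: 16.7
tcp_pos: [582.3, 159.6, 401.1]
tool_rot: [0.017, 1.57, -3.027]
ft_force: [0.1, 0.7, -3.8]
width: 39.8
```

Run:
```python
from h import *
goto(608,160,234.3)
n="side"
p,d,w=cloud(n)
c=p[170:250,200:300]
cv2.imwrite(f"pics/{n}9.png",cv2.resize(c,None,fx=7,fy=7,interpolation=cv2.INTER_CUBIC)[:,:,::-1])
print(n,[pinpoint(n,k)[:1] for k in("grip_tab","caddy","throat","hook_seat","neck")])
```

```text
t 16.7 grasp [582.188 159.602 234.074] q [-0.259  0.546 -0.072  1.569  0.043  1.03  -1.816] F [ 0.059  0.713 -3.775] w 39.847411862669205 
R [[-0.001, 0.098, -0.995], [-0.0, -0.995, -0.098], [-1.0, 0.0, 0.001]] units [-0.01   0.085 -1.029]
side [[{'centre': [585.2, 160.8, 229.1], 'p': 0.85}], [{'centre': [584.9, 164.3, 103.4], 'p': 0.68}], [{'centre': [596.9, 162.6, 188.2], 'p': 0.92}], [{'centre': [581.6, 157.4, 213.7], 'p': 0.91}], [{'centre': [606.3, 156.4, 187.8], 'p': 0.66}]]
```

View pics/side9.png

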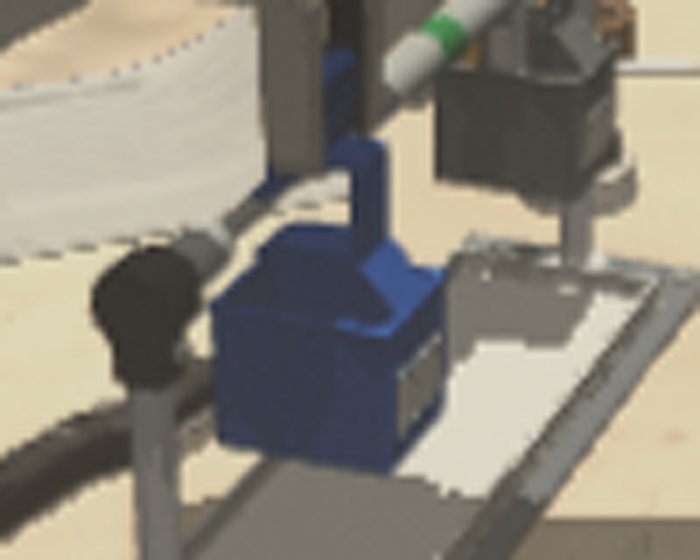

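>>> step_arm:
  targets: [0, 0, -0.2, 0, 0, 0, 1, 0, 0, -0.2, 0, 0, 0, 1, 0, 0, -0.2, 0, 0, 0, 1, 0, 0, -0.2, 0, 0, 0, 1, 0, 0, -0.2, 0, 0, 0, 1, 0, 0, 0, 0, 0, 0, 1, 0, 0, 0, 0, 0, 0, 1]

```text
t: 17.7
tcp_pos: [607.3, 162.1, 401.1]
tool_rot: [-0.016, 1.57, -3.06]
ft_force: [-0.5, 0.9, -4.0]
width: 39.8
```

Run:
```python
from h import *
goto(608,160,234.3)
n="side"
p,d,w=cloud(n)
c=p[170:250,200:300]
cv2.imwrite(f"pics/{n}10.png",cv2.resize(c,None,fx=7,fy=7,interpolation=cv2.INTER_CUBIC)[:,:,::-1])
print(n,[pinpoint(n,k)[:1] for k in("grip_tab","caddy","throat","hook_seat","neck")])
```

```text
t 17.7 grasp [607.237 162.12  234.096] q [-0.254  0.585 -0.07   1.494  0.044  1.065 -1.807] F [-0.498  0.859 -3.981] w 39.77590295280845 
R [[-0.001, 0.098, -0.995], [-0.0, -0.995, -0.098], [-1.0, -0.0, 0.001]] units [-0.008  0.087 -0.022]
side [[{'centre': [608.8, 163.2, 231.3], 'p': 0.77}], [{'centre': [608.5, 164.0, 101.7], 'p': 0.59}], [{'centre': [621.7, 162.8, 186.5], 'p': 0.58}], [{'centre': [607.2, 159.7, 211.8], 'p': 0.96}], [{'centre': [607.9, 156.2, 189.1], 'p': 0.6}]]
```

View pics/side10.png

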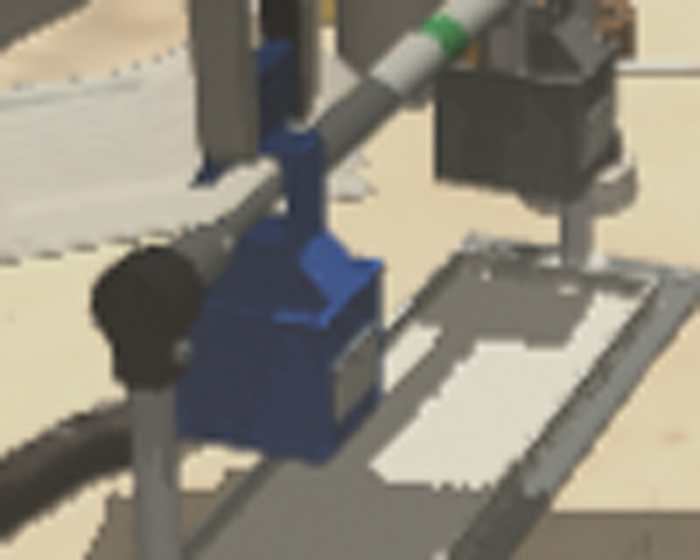

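>>> step_arm:
  targets: [0.16, 0, -0.04, 0, 0, 0, 1, 0.16, 0, 0, 0, 0, 0, 1, 0, 0.3, 0, 0, 0, 0, 1, 0, 0.4, 0, 0, 0, 0, 1, 0, 0.4, 0, 0, 0, 0, 1, 0, 0.4, 0, 0, 0, 0, 1, 0, 0.4, 0, 0, 0, 0, 1, 0, 0, 0, 0, 0, 0, 1, 0, 0, 0, 0, 0, 0, 1]

```text
t: 18.9
tcp_pos: [613.0, 114.6, 393.4]
tool_rot: [-1.862, 1.57, 1.376]
ft_force: [0.4, 0.7, -4.1]
width: 39.5
```

Run:
```python
from h import *
goto(625.6,-12.5,226)
n="side"
p,d,w=cloud(n)
c=p[170:250,200:300]
cv2.imwrite(f"pics/{n}11.png",cv2.resize(c,None,fx=7,fy=7,interpolation=cv2.INTER_CUBIC)[:,:,::-1])
print(n,[pinpoint(n,k)[:1] for k in("grip_tab","caddy","throat","hook_seat","neck")])
```

```text
t 18.9 grasp [612.996 114.739 226.401] q [-0.178  0.583 -0.069  1.52   0.044  1.039 -1.732] F [ 0.445  0.677 -4.058] w 39.46810231433787 
R [[0.0, 0.097, -0.995], [0.001, -0.995, -0.097], [-1.0, -0.001, -0.0]] units [ 0.013  5.114 -0.009]
side [[{'centre': [617.1, 113.1, 219.6], 'p': 0.59}], [{'centre': [615.2, 118.0, 91.0], 'p': 0.72}], [{'centre': [624.6, 119.0, 182.1], 'p': 0.94}], [{'centre': [610.7, 112.8, 205.4], 'p': 0.84}], [{'centre': [448.5, 393.5, 1.2], 'p': 0.71}]]
```

View pics/side11.png

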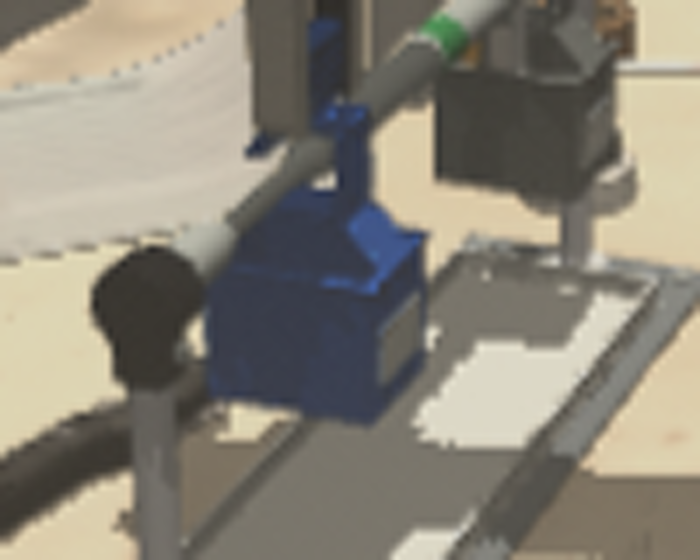

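>>> step_arm:
  targets: [0, 0.3, 0, 0, 0, 0, 1, 0, 0.4, 0, 0, 0, 0, 1, 0, 0.4, 0, 0, 0, 0, 1, 0, 0.4, 0, 0, 0, 0, 1, 0, 0.4, 0, 0, 0, 0, 1, 0, 0.4, 0, 0, 0, 0, 1, 0, 0.4, 0, 0, 0, 0, 1, 0, 0.4, 0, 0, 0, 0, 1, 0, 0.4, 0, 0, 0, 0, 1, 0, 0.4, 0, 0, 0, 0, 1, 0, 0.4, 0, 0, 0, 0, 1, 0, 0.4, 0, 0, 0, 0, 1, 0, 0.3, 0, 0, 0, 0, 1, 0, 0.1, 0, 0, 0, 0, 1, 0, 0, 0, 0, 0, 0, 1, 0, 0, 0, 0, 0, 0, 1]

```text
t: 20.8
tcp_pos: [625.4, -11.3, 393.3]
tool_rot: [-1.59, 1.57, 1.65]
ft_force: [-0.5, 0.5, -3.5]
width: 39.6
```

Run:
```python
from h import *
goto(625.6,-12.5,226)
for n in("side","top"):
  p,d,w=cloud(n)
  c=p[130:230,220:320] if n=="side" else p[130:250,200:380]
  cv2.imwrite(f"pics/{n}12.png",cv2.resize(c,None,fx=6 if n=="side" else 4,fy=6 if n=="side" else 4,interpolation=cv2.INTER_CUBIC)[:,:,::-1])
  print(n,[pinpoint(n,k)[:1] for k in("grip_tab","caddy","throat","hook_seat","neck","green_band")])
```

```text
t 20.8 grasp [625.354 -11.125 226.281] q [ 0.023  0.586 -0.066  1.514  0.041  1.042 -1.526] F [-0.485  0.51  -3.478] w 39.57937561077957 
R [[-0.0, 0.099, -0.995], [0.001, -0.995, -0.099], [-1.0, -0.001, -0.0]] units [ 0.011  0.056 -0.004]
side [[{'centre': [627.7, -9.5, 219.8], 'p': 0.81}], [{'centre': [624.3, -9.8, 93.7], 'p': 0.56}], [{'centre': [638.8, -12.3, 180.6], 'p': 0.58}], [{'centre': [621.4, -13.6, 205.1], 'p': 0.89}], [{'centre': [608.0, 157.2, 192.2], 'p': 0.87}], []]
top [[{'centre': [623.9, -14.5, 226.5], 'p': 0.65}], [{'centre': [623.3, -11.3, 95.6], 'p': 0.68}], [{'centre': [639.2, -11.0, 181.9], 'p': 0.52}], [{'centre': [624.9, -10.1, 199.7], 'p': 0.59}], [{'centre': [610.4, 163.0, 193.4], 'p': 0.66}], []]
```

View pics/side12.png

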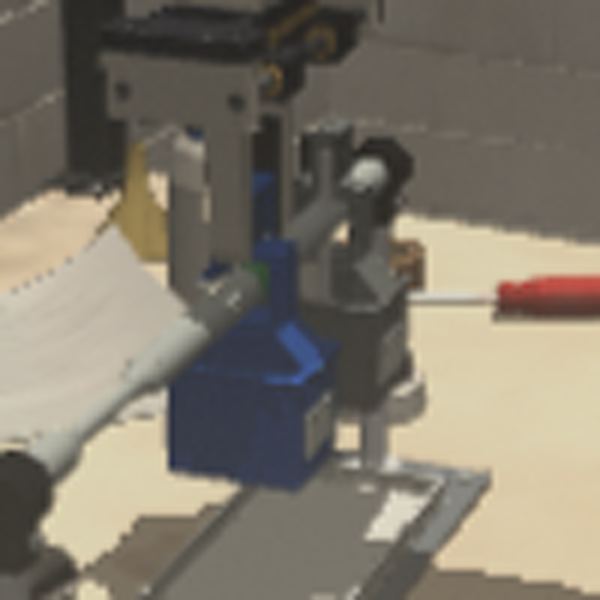

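View pics/top12.png

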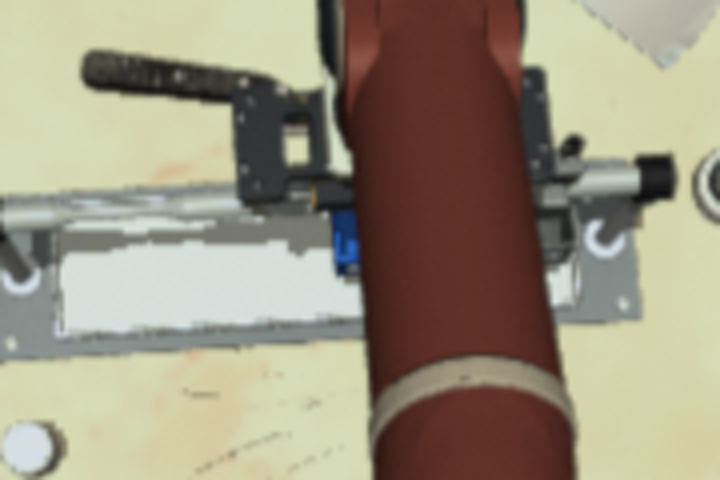

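>>> step_arm:
  targets: [0.06, 0.03, 0, 0, 0, 0, 1, 0.06, 0, 0, 0, 0, 0, 1, 0.04, 0, 0, 0, 0, 0, 1, 0, 0, 0, 0, 0, 0, 1]

```text
t: 21.9
tcp_pos: [625.4, -12.9, 389.7]
tool_rot: [2.115, 1.571, -0.929]
ft_force: [-0.5, 0.2, -2.0]
width: 39.8
```

>>> step_arm:
  targets: [0.03, 0, 0, 0, 0, 0, 1, 0, 0, 0, 0, 0, 0, 1]
  squeeze: 3

```text
t: 22.1
tcp_pos: [625.6, -12.7, 389.5]
tool_rot: [3.009, 1.569, -0.035]
ft_force: [-1.8, 0.9, 3.1]
width: 40.2
```

>>> step_arm:
  targets: [0, 0, 0, 0, 0, 0, 0.3, 0, 0, 0, 0, 0, 0, 0.3, 0, 0, 0, 0, 0, 0, 0.3, 0, 0, 0, 0, 0, 0, 0.3, 0, 0, 0, 0, 0, 0, 0.3, 0, 0, 0, 0, 0, 0, 0.3, 0, 0, 0, 0, 0, 0, 0.3]

```text
t: 22.8
tcp_pos: [625.5, -12.7, 388.5]
tool_rot: [-2.004, 1.571, 1.235]
ft_force: [0.1, 0.2, -0.6]
width: 64.9
```

Run:
```python
from h import *
goto(625.6,-12.5,226)
for n in("side",):
  p,d,w=cloud(n)
  c=p[130:230,220:320]
  cv2.imwrite(f"pics/{n}13.png",cv2.resize(c,None,fx=6,fy=6,interpolation=cv2.INTER_CUBIC)[:,:,::-1])
  print(n,[pinpoint(n,k)[:1] for k in("grip_tab","caddy","throat","hook_seat")])
```

```text
t 22.8 grasp [625.47  -12.676 221.509] q [ 0.024  0.591 -0.065  1.52   0.042  1.031 -1.525] F [ 0.125  0.167 -0.596] w 64.92703835286025 
R [[0.0, 0.098, -0.995], [0.0, -0.995, -0.098], [-1.0, -0.0, -0.0]] units [-0.18  -0.006 -0.006]
side [[{'centre': [626.6, -11.1, 218.8], 'p': 0.96}], [{'centre': [624.8, -10.9, 90.2], 'p': 0.94}], [{'centre': [640.0, -12.0, 175.5], 'p': 0.58}], [{'centre': [621.8, -16.1, 199.3], 'p': 0.8}]]
```

View pics/side13.png

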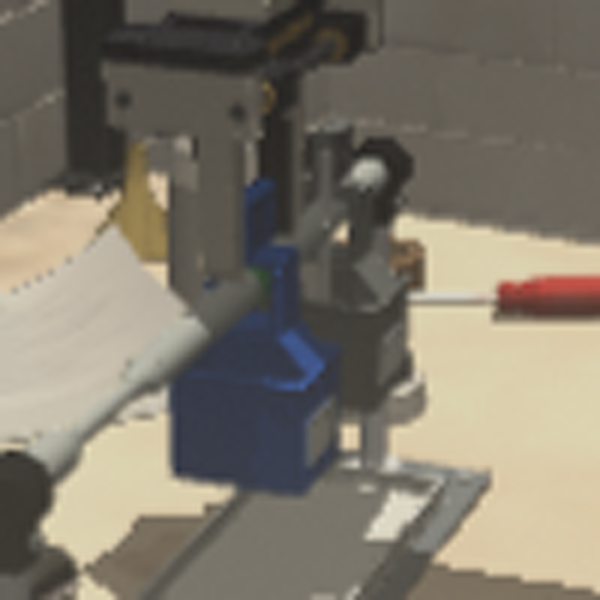

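Hanging and released. Retreat straight up, then back so the cameras see.

>>> step_arm:
  targets: [-0.3, 0, 0, 0, 0, 0, 0.3, -0.6, 0, 0, 0, 0, 0, 0.3, -1, 0, 0, 0, 0, 0, 0.3, -1, 0, 0, 0, 0, 0, 0.3, -1, 0, 0, 0, 0, 0, 0.3, -1, 0, 0.5, 0, 0, 0, 0.3, -0.5, 0.5, 1, 0, 0, 0, 0.3, 0, 1, 1, 0, 0, 0, 0.3, 0, 1, 1, 0, 0, 0, 0.3, 0, 1, 1, 0, 0, 0, 0.3, 0, 1, 1, 0, 0, 0, 0.3, 0, 1, 1, 0, 0, 0, 0.3, 0, 1, 1, 0, 0, 0, 0.3, 0, 1, 0, 0, 0, 0, 0.3, 0, 1, 0, 0, 0, 0, 0.3, 0, 1, 0, 0, 0, 0, 0.3, 0, 1, 0, 0, 0, 0, 0.3, 0, 0.5, 0, 0, 0, 0, 0.3]

```text
t: 24.85
tcp_pos: [465.2, -306.9, 523.9]
tool_rot: [1.611, 1.569, -1.436]
ft_force: [0.2, -0.2, -0.2]
width: 64.6
```

Run:
```python
from h import *
goto(625.6,-12.5,226)
for n in("side","top"):
  p,d,w=cloud(n)
  c=p[130:230,220:320] if n=="side" else p[150:230,230:350]
  f=6
  cv2.imwrite(f"pics/{n}14.png",cv2.resize(c,None,fx=f,fy=f,interpolation=cv2.INTER_CUBIC)[:,:,::-1])
  print(n,[pinpoint(n,k)[:1] for k in("grip_tab","caddy","throat","hook_seat","green_band")])
  print([pinpoint(n,k)[:1] for k in("timer","powder_pot","bottle","spring_clamp")])
  hsv=cv2.cvtColor(p,cv2.COLOR_RGB2HSV)
  m=(hsv[...,0]>100)&(hsv[...,0]<125)&(hsv[...,1]>100)&(w[...,2]>205)&(w[...,2]<245)&(abs(w[...,1]+12)<60)&(abs(w[...,0]-625)<40)
  q=w[m];print(len(q),q.min(0),q.max(0),q.mean(0))
```

```text
t 24.85 grasp [ 465.208 -307.145  356.93 ] q [ 0.518  0.375  0.039  1.5   -0.014  1.266 -0.918] F [ 0.235 -0.197 -0.179] w 64.58538730620438 
R [[0.0, 0.095, -0.996], [-0.001, -0.996, -0.095], [-1.0, 0.001, -0.0]] units [  5.221 -11.133  -7.502]
side [[{'centre': [627.1, -10.7, 217.9], 'p': 0.67}], [{'centre': [623.8, -10.8, 86.7], 'p': 0.69}], [{'centre': [637.4, -14.0, 177.0], 'p': 0.63}], [{'centre': [621.9, -14.5, 201.4], 'p': 0.62}], []]
[[{'centre': [686.9, -302.6, 0.4], 'p': 0.64}], [{'centre': [468.0, 234.5, -1.7], 'p': 0.92}], [{'centre': [583.7, 386.9, 0.2], 'p': 0.71}], [{'centre': [445.5, 396.1, -1.4], 'p': 0.68}]]
30 [602.626 -25.587 205.085] [630.292  10.607 235.953] [619.14   -5.86  224.311]
top [[{'centre': [622.2, -17.0, 221.4], 'p': 0.57}], [{'centre': [624.5, -15.7, 89.3], 'p': 0.57}], [{'centre': [638.9, -12.9, 177.9], 'p': 0.64}], [{'centre': [622.3, -11.4, 199.3], 'p': 0.76}], []]
[[{'centre': [682.3, -301.7, -1.6], 'p': 0.73}], [{'centre': [462.4, 235.8, -0.8], 'p': 0.49}], [{'centre': [582.7, 389.2, -3.5], 'p': 0.82}], [{'centre': [450.8, 394.6, 0.5], 'p': 0.78}]]
122 [607.107 -33.257 205.114] [640.984   5.631 237.07 ] [623.548 -13.58  225.721]
```

View pics/side14.png

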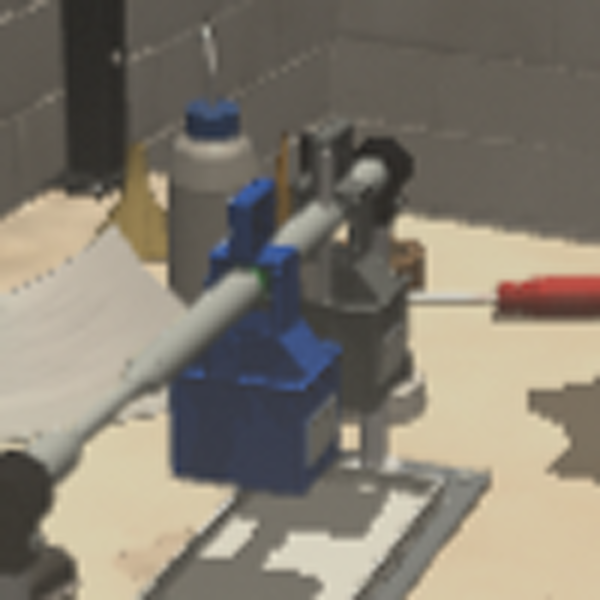

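View pics/top14.png

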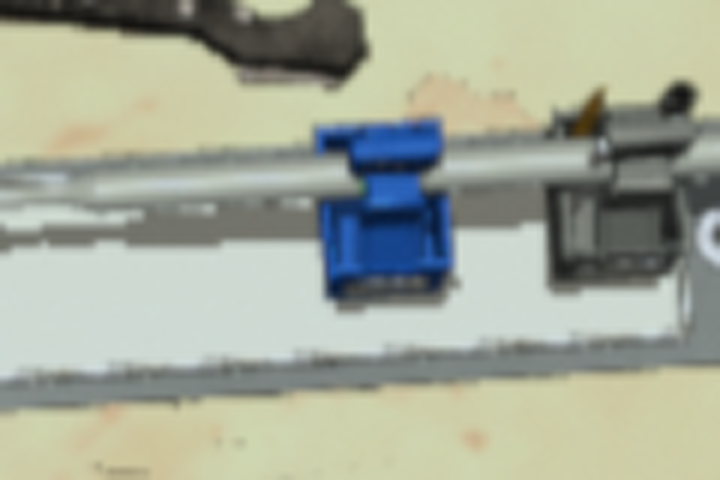

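>>> step_arm:
  targets: [0, 0, 0, 0, 0, 0, 0.3, 0, 0, 0, 0, 0, 0, 0.3, 0, 0, 0, 0, 0, 0, 0.3, 0, 0, 0, 0, 0, 0, 0.3]

```text
t: 26.25
tcp_pos: [465.7, -304.7, 523.5]
tool_rot: [-2.151, 1.571, 1.089]
ft_force: [-0.5, -0.1, -0.1]
width: 65.2
```

Run:
```python
from rig import *
capture("side");print(pinpoint("side","hook_seat")[:1],pinpoint("side","caddy")[:1])
print(sign_off())
```

```text
[{'centre': [624.7, -13.6, 203.4], 'p': 0.67}] [{'centre': [626.9, -12.9, 92.4], 'p': 0.72}]
the job is handed in; nothing more can be done
None
```

The caddy hangs on the rail over the green band, released and upright, and I handed the job in at about 26 s. I gripped it by its tab, tipped it up about its bottom rear edge and let go with it standing on the bench. I then gripped it again, passed the hook over the neck, slid it along and lowered it onto the rail. The arm is clear of everything.

- **Final position:** the last side-camera reading put the hook seat at y -13.6 mm. The band centre had measured about -13 mm before the hook covered it. The caddy origin read 87–92 mm high; about 90 is expected when seated.
- **Band cover:** a thin sliver of green still showed at the hook's +y edge, so the hook may sit 1–2 mm off centre, inside the 12 mm allowed.
- **Height readings:** the hook seat read between 199 and 203 mm over the last checks. The highest is a few mm above the expected 200, within the network's roughly 4 mm error.
- **Bystanders:** the timer, pot, bottle and spring clamp read within about 5 mm of their starting positions.
- **Failed checks:** one move call was refused for a wrong count of numbers and sent again. The band could not be found under the hook at the end, and the top camera missed things while the arm blocked its view.

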